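Spot the glass blank with the scriber from the crowded crate

TASK

In the blue crate a brass bar lies across three scribers: lift the bar off and lay it flat in the low wooden tray. Then take the orange scriber out of the crate, hold it slanted like a pencil, point down, and touch its point lightly to the red, then the yellow, then the white mark on the dark glass blank. Finally lay it flat in the tray too, leaving the white and green scribers in the crate and the bottles and jar where they stand.

Things in the scene. Friction and masses are not known exactly. Their poses are not given: they have to be found in the camera images.
- crate: Fixed open blue crate, outside 290 (x) x 310 (y) x 50 mm high, walls and floor 5 mm. Origin: centre of its underside; inner floor 5 mm above it. Small grinding wheels and stones (up to 24 mm tall) lie loose along its ends and in its corners. It may stand on the robot's left or right, the glass blank on the other side.
- tray: Fixed low wooden tray with a grey felt floor, outside 240 (x) x 150 (y) x 12 mm high, walls 5 mm, floor 5 mm thick. Origin: centre of its underside; x is its length.
- blank: Fixed dark glass blank 150 (x) x 170 (y) x 12 mm on a cork pad 170 x 190 x 4 mm; its top face is 16 mm above the bench. Origin: centre of the pad's underside.
- mark_red: Red disc, 12 mm across, under 1 mm thick, on the glass. Origin: its centre, at the glass's top face. The three marks change places between starts.
- mark_yellow: Yellow disc on the glass, like the red one.
- mark_white: White disc on the glass, like the red one.
- orange: Orange-handled scriber, 145 mm long: square handle 95 x 16 x 16 mm, then a thin 50 mm steel shank on the handle's axis, ending in a point. Origin: centre of the handle's underside; x runs towards the point, z up. 60 g. The one to use. It lies roughly parallel to the white and green ones, about 30 mm between handles.
- orange_tip (a point): The point of the orange scriber, 97.5 mm from its origin along x, 8 mm above its underside.
- orange_tail (a point): The tail end of the orange handle, 47.5 mm behind its origin, 8 mm above its underside.
- white: White-handled scriber, 145 mm long: square handle 95 x 16 x 16 mm, then a thin 50 mm steel shank on the handle's axis, ending in a point. Origin: centre of the handle's underside; x runs towards the point, z up. 60 g. A look-alike: leave it in the crate.
- green: Green-handled scriber, 145 mm long: square handle 95 x 16 x 16 mm, then a thin 50 mm steel shank on the handle's axis, ending in a point. Origin: centre of the handle's underside; x runs towards the point, z up. 60 g. A look-alike: leave it in the crate.
- bar: Brass bar 150 x 12 x 12 mm, 0.18 kg, lying across the three handles at the start. Origin: centre of its underside; x along its length.
- bar_a (a point): Centre of one end of the bar, 75 mm from its middle, 6 mm above its underside.
- bar_b (a point): Centre of the other end of the bar.
- blue_bottle: Bystander: dark blue bottle with a black cap, 56 mm across, 150 mm tall. Origin: centre of its underside.
- glue_bottle: Bystander: white bottle with a blue cap, 44 mm across, 110 mm tall. Origin: centre of its underside.
- amber_jar: Bystander: amber jar, 50 mm across, 65 mm tall. Origin: centre of its underside.

How it is judged:
By the outcome, as a careful person would: the job done as asked, in the order asked, and still so for the second after the job is handed in, with the robot touching nothing.
It also fails if it takes over 72 s, if anything falls off the work surface, if the arm or the gripper's body presses on something with over 40 N, if the wrist force passes 120 N, or if a joint passes its speed limit or range.

ROBOT

A 6-joint arm with a two-finger parallel gripper is mounted at the origin on the work surface. World frame = base frame: x ahead of the robot, y to its left, z up, the work surface at z = 0. Lengths are in m, angles in rad, forces in N, time in s.
With the tool pointing down it reaches from about 0.275 to 0.975 m from the base axis. Payload 8.4 kg.
Tool frame: the origin (TCP) lies on the mounting face of the last link; the fingertips stand 190 mm ahead of it and the grasp point (between the pads) lies 171 mm ahead of it (ctrl.grasp_offset is the distance from the TCP to the grasp point, in m); z points along the fingers, y is the line along which they close (so a half turn about z gives the same grasp; the last joint's range is limited). The gripper opens to 92 mm and grips with 3 to 60 N. Pads are 20 mm wide; open, the fingers measure 128 mm over their backs; the gripper's body (75 mm by 189 mm) begins 69 mm behind the grasp point.
Start: joints at [1.165, 0.353, 1.633, -0, 1.155, -0.002], TCP at [0.246, 0.575, 0.405] pointing down, gripper open.
Joint ranges: [-2.63, 2.63], [-0.92, 2.1], [0.06, 2.66], [-1.3, 4.44], [0, 2.69], [-3.02, 3.02]. Speed limits (rad/s): [2.22, 2.22, 2.79, 3.14, 3.14, 3.14].

INTERFACE

Orientations are given as a unit quaternion [w, x, y, z].
In Python, from plant import ctrl gives the robot as it stands.
- The arm moves only by the tool play_rows, never from a script. Its arguments are lists of equal length, an entry for each row: "angular": the turn, a rotation vector about the tool's x, y, z each as a share of 0.12 rad, from -1 to 1, a list of three; "linear": the shift along the tool's x, y, z each as a share of 0.05 m, from -1 to 1, a list of three; "grip": the opening, from -1 (shut) to 1 (fully open). In form: {"angular": [[wx, wy, wz], ...], "linear": [[dx, dy, dz], ...], "grip": [grip, ...]}. A call has 1 to 8 rows; each row shifts and turns the commanded pose from where the row before left it, along the tool's axes as they then stand; what a row does not reach is not made up. A row lasts 1/12 s, in which the tool goes at most 41.7 mm and 7.16 degrees, less where a joint would pass 70% of its speed; a pose out of reach is approached as far as the arm can. A call with a number of a shift or a turn outside -1 to 1 is refused whole. A call with a gripper value outside its range is refused whole. The fingers move at their own pace and stop on an object; "squeeze" is the grip in N (left out, the last holds). Time passes only in rows, so rows that do not move let the fingers close. It gives the time, the measured TCP pose, the force, the opening and the grip force at its end, in the units of the state.
- ctrl.get_state(): the state, without advancing time (a new reading comes with each control period).
- ctrl.snapshot(name): name is "scene" or "top" or "wrist"; returns a dict with "pixels" (480x640x3 uint8, blue, green, red), "range_z" (480x640 float32, m along the optical axis (not along the pixel's ray), 0 where there is no reading), "mtx" (3x3 intrinsics, pixels), "R" (3x3) and "t" (3): a world point X has camera coordinates R X + t; the wrist camera has in their place "mount" (4x4, takes a point from camera to tool coordinates, whose origin is the TCP and whose axes are the flange's). Camera axes: x right, y down, z forward; pixel columns grow to the right and rows downward; lengths in m; the calibration is good to about 2 mm. The wrist camera is an equidistant fisheye: a pixel r from the principal point sees the ray r / f radians off the axis. A picture is of the moment at which its call begins: read the wrist's pose just before it.
- ctrl.job_done(): hands the job in; it is judged then, once.
The state is a dict: "time_s": time; "joints": joint angles; "qd": joint speeds; "effort": joint torques, N m; "tcp_pos": TCP position; "tcp_rot": TCP orientation; "ft_force": force on the tool from outside, world axes, zero at the start; "torque": the same for the moment, N m; "grip_width": finger opening in m; "grasp_force": force on a finger pad.
Only numpy, scipy, OpenCV 4.12 (cv2) and the standard library are available. Lean on these libraries where they do the work, as an engineer would, in place of code of your own. Each camera call takes 0.05 s, during which the arm holds its last target. There are 200 camera calls.

## Working session

There is one attempt and no reset: what is moved stays moved. The work goes in short steps, Python scripts to look and compute and a tool call to move; the robot and the scene stay as the last step left them, time stands still between calls to the robot, and variables do not carry over. Pictures are saved under pics/ and viewed, at most 10 in all, crops included, and the job is handed in when it is done.

Besides the shell and the picture viewer there is one more tool, called after "Call:" as name(argument=value, ...) on one line, values as JSON. play_rows: Moves the arm, as the interface text tells. Shift numbers are shares of 0.05 m and turn numbers shares of 0.12 rad, none past 1 either way. Its arguments: {"type":"object","properties":{"angular":{"type":"array","items":{"type":"array","items":{"type":"number"}}},"linear":{"type":"array","items":{"type":"array","items":{"type":"number"}}},"grip":{"type":"array","items":{"type":"number"}},"squeeze":{"type":"number"}},"required":["angular","linear","grip"]}

```bash
ls; mkdir -p pics; cat > h.py <<'E'
import numpy as np, cv2
from scipy.spatial.transform import Rotation as Ro
from plant import ctrl
def snap(n,save=None):
    d=ctrl.snapshot(n)
    if save: cv2.imwrite('pics/'+save,d['pixels'])
    np.savez('/tmp/'+n,**{k:np.array(v) for k,v in d.items()})
    return d
def load(n): return np.load('/tmp/'+n+'.npz')
def p2w(d,u,v,z=None):
    """pixel -> world; by depth, or on plane z"""
    r=np.linalg.inv(d['mtx'])@[u,v,1.]; R=d['R'];t=d['t'];c=-R.T@t;w=R.T@r
    if z is None: return c+w*np.median(d['range_z'][int(v)-1:int(v)+2,int(u)-1:int(u)+2])
    return c+w*(z-c[2])/w[2]
def st():
    s=ctrl.get_state(); return s
E
python3 - <<'E'
from h import *
snap('top','top1.png'); snap('scene','scene1.png')
print(st())
E
```

```text
pics
{'time_s': 0.1, 'joints': array([ 1.16460746e+00,  3.53550448e-01,  1.63404981e+00, -2.83714337e-05,
        1.15517674e+00, -2.40187538e-03]), 'qd': array([-0.00119106, -0.00212218, -0.00326602, -0.00117395,  0.00034106,
       -0.00018118]), 'effort': array([-2.69632974e-04, -5.94902766e+01, -3.34928191e+01,  6.96994155e-02,
        1.85337570e-02, -3.87834029e-05]), 'tcp_pos': array([0.24548832, 0.57454552, 0.40406064]), 'tcp_rot': array([-1.07433643e-04,  2.00519071e-01,  9.79689620e-01, -5.82490753e-04]), 'ft_force': array([ 0.13342062, -0.11399777, -0.53143382]), 'torque': array([0.01537233, 0.00657963, 0.02246895]), 'grasp_force': 0.0, 'grip_width': 0.09216880057540693}
```

View pics/top1.png

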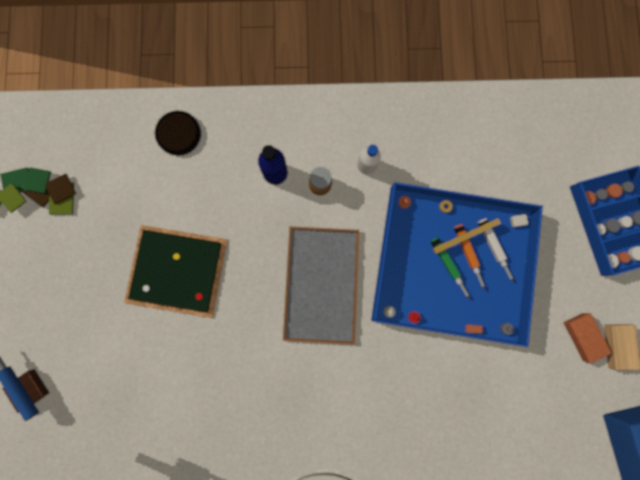

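View pics/scene1.png

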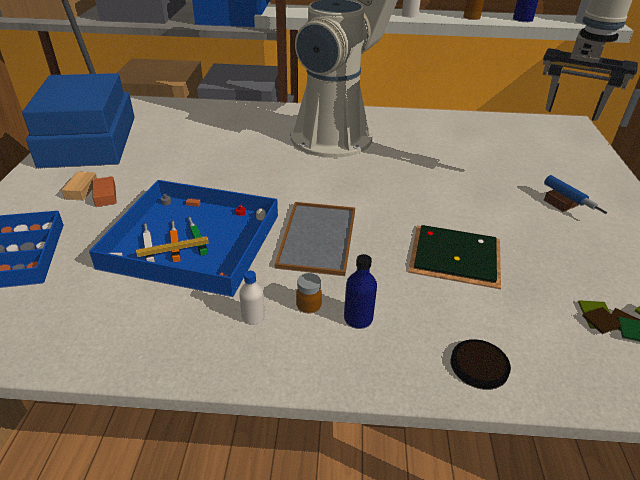

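The top view shows the crate on the right at about (458,265), with the bar from (435,250) to (498,223), orange at (468,250), the tray at (322,285) and the blank at (177,270). I'll enlarge it to read the pixels closely.

```bash
python3 - <<'E'
from h import *
d=load('top'); im=d['pixels']
a=cv2.resize(im[205:305,425:525],None,fx=6,fy=6,interpolation=cv2.INTER_CUBIC)
cv2.imwrite('pics/c1.png',a)
hsv=cv2.cvtColor(im,cv2.COLOR_BGR2HSV)
def cen(mask,x0,x1,y0,y1):
    m=np.zeros_like(mask);m[y0:y1,x0:x1]=mask[y0:y1,x0:x1]
    v,u=np.nonzero(m); return u.mean(),v.mean(),len(u)
H,S,V=[hsv[...,i].astype(int) for i in range(3)]
box=(135,220,235,308)
B=box
for n,m in dict(red=((H<8)|(H>172))&(S>150)&(V>100),yel=(H>20)&(H<35)&(S>150)&(V>120),wh=(S<60)&(V>130)).items():
    r=cen(m,140,212,238,305); print(n,r,p2w(d,r[0],r[1],.0165),p2w(d,r[0],r[1]))
for n,q,z in [('tray',[(291,229),(357,231),(355,342),(286,340)],.012),('crate',[(395,185),(541,206),(527,344),(374,320)],.05),('blank',[(143,228),(227,240),(212,315),(127,303)],.004),('bar',[(435,250),(498,223)],None),('btl',[(268,152),(321,172),(372,150)],None)]:
    print(n,[p2w(d,*p,z).round(3).tolist() for p in q])
print(-d['R'].T@d['t'],d['mtx'][0,0])
E
```

```text
red (np.float64(198.45945945945945), np.float64(296.0810810810811), 37) [0.48202589 0.24761609 0.0165    ] [0.48202508 0.24759362 0.01658801]
yel (np.float64(175.90625), np.float64(256.03125), 32) [0.56664666 0.29571345 0.0165    ] [0.56667667 0.29580671 0.01619513]
wh (np.float64(145.5185185185185), np.float64(287.8888888888889), 27) [0.50138426 0.35800595 0.0165    ] [0.50138389 0.35800138 0.01651231]
tray [[0.619, 0.053, 0.012], [0.612, -0.087, 0.012], [0.381, -0.075, 0.012], [0.388, 0.067, 0.012]]
crate [[0.701, -0.165, 0.05], [0.65, -0.462, 0.05], [0.373, -0.412, 0.05], [0.427, -0.111, 0.05]]
blank [[0.63, 0.371, 0.004], [0.6, 0.191, 0.004], [0.442, 0.222, 0.004], [0.471, 0.401, 0.004]]
bar [[0.566, -0.245, 0.032], [0.619, -0.378, 0.034]]
btl [[0.744, 0.087, 0.15], [0.727, -0.012, 0.066], [0.756, -0.112, 0.111]]
[0.47323099 0.00533068 0.96573458] 453.6838921552364
```

View pics/c1.png

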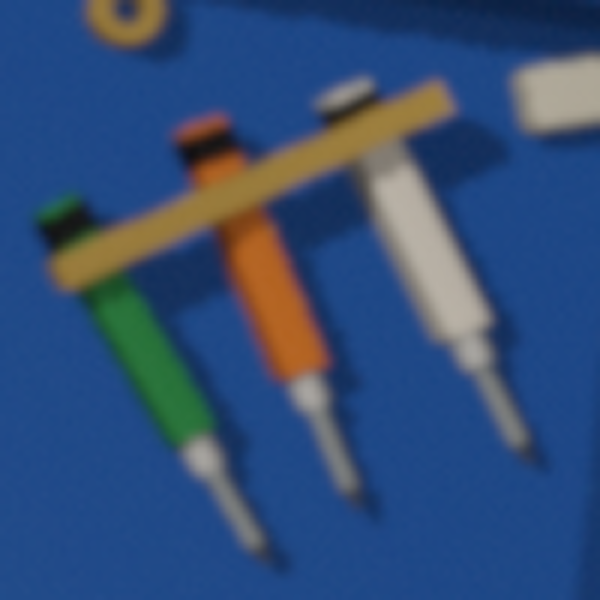

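The crop shows:
- Bar ends at crop pixels (65,275) and (445,98), with its middle at (255,187).
- Orange tail at (205,130), handle front at (302,372) and tip at (357,497).
- Gaps between handles of roughly 30 mm, so the fingers fit.

Next is a planner that prints constant rows.

```bash
cat >> h.py <<'E'
def pose():
    s=st(); q=s['tcp_rot']; return np.array(s['tcp_pos']),Ro.from_quat([q[1],q[2],q[3],q[0]])
def down(psi):
    """tool down, y axis at world angle psi (deg)"""
    a=np.radians(psi);y=np.array([np.cos(a),np.sin(a),0]);z=np.array([0,0,-1.]);return Ro.from_matrix(np.c_[np.cross(y,z),y,z])
def plan(p0,R0,p1,R1,n=None,rv=None):
    """equal rows from pose 0 to 1; rv: body rotvec override (long way round). returns reached pose"""
    rv=(R0.inv()*R1).as_rotvec() if rv is None else np.array(rv)
    n0=n or int(np.ceil(max(np.linalg.norm(p1-p0)/.036,np.linalg.norm(rv)/.115,1)))
    w=(rv/n0/.12).round(3); S=np.zeros((3,3)); R=R0
    for k in range(n0): S+=R.as_matrix(); R=R*Ro.from_rotvec(w*.12)
    d=(np.linalg.solve(S,p1-p0)/.05).round(3)
    p=p0+S@d*.05
    print('n',n0,'ang',w.tolist(),'lin',d.tolist(),'->',p.round(4),'err mm',((p-p1)*1e3).round(1), 'max',abs(np.r_[w,d]).max())
    return p,R
G=.171
def tcp(g,R): return np.array(g)-G*R.as_matrix()[:,2]
E
python3 - <<'E'
from h import *
d=load('top'); c=lambda x,y,z:p2w(d,425+(x+.5)/6-.5,205+(y+.5)/6-.5,z)
a,b=c(65,275,.033),c(445,98,.033); m=(a+b)/2; v=b-a
ps=np.degrees(np.arctan2(v[1],v[0])); print('bar',a,b,m,np.linalg.norm(v),ps)
t,f,tip=c(205,130,.021),c(302,372,.021),c(357,497,.013);print('or',t,f,tip,np.degrees(np.arctan2(*(tip-t)[1::-1])),np.linalg.norm((tip-t)[:2]))
p,R=pose(); R1=down(ps+90)
g=m.copy(); g[2]=.12
p,R=plan(p,R,tcp(g,R1),R1)
g[2]=.0425; p,R=plan(p,R,tcp(g,R1),R1)
E
```

```text
bar [ 0.56498697 -0.24538967  0.033     ] [ 0.62382716 -0.38057753  0.033     ] [ 0.59440706 -0.3129836   0.033     ] 0.14743786229103562 -66.4790301248331
or [ 0.61623207 -0.30049528  0.021     ] [ 0.53052763 -0.32911985  0.021     ] [ 0.48704666 -0.34832962  0.013     ] -159.68158376779797 0.13775701376013572
n 27 ang [-0.0, 0.0, 0.233] lin [-0.658, -0.301, 0.084] -> [ 0.5944 -0.3133  0.2915] err mm [-0.  -0.3  0.5] max 0.658
n 3 ang [-0.002, 0.002, 0.004] lin [0.002, 0.001, 0.52] -> [ 0.5944 -0.313   0.2135] err mm [-0. -0. -0.] max 0.52
```

Call:
play_rows(angular=[[0,0,0.233],[0,0,0.233],[0,0,0.233],[0,0,0.233],[0,0,0.233],[0,0,0.233],[0,0,0.233],[0,0,0.233]], linear=[[-0.658,-0.301,0.084],[-0.658,-0.301,0.084],[-0.658,-0.301,0.084],[-0.658,-0.301,0.084],[-0.658,-0.301,0.084],[-0.658,-0.301,0.084],[-0.658,-0.301,0.084],[-0.658,-0.301,0.084]], grip=[0,0,0,0,0,0,0,0])

```text
time_s: 0.77
tcp_pos: [0.4187, 0.3415, 0.3707]
tcp_rot: [-0.0, 0.309, 0.951, -0.0]
ft_force: [-0.5, 0.2, -0.7]
grip_width: 0.0459
grasp_force: 0.0
```

Call:
play_rows(angular=[[0,0,0.233],[0,0,0.233],[0,0,0.233],[0,0,0.233],[0,0,0.233],[0,0,0.233],[0,0,0.233],[0,0,0.233]], linear=[[-0.658,-0.301,0.084],[-0.658,-0.301,0.084],[-0.658,-0.301,0.084],[-0.658,-0.301,0.084],[-0.658,-0.301,0.084],[-0.658,-0.301,0.084],[-0.658,-0.301,0.084],[-0.658,-0.301,0.084]], grip=[0,0,0,0,0,0,0,0])

```text
time_s: 1.43
tcp_pos: [0.5353, 0.0772, 0.3371]
tcp_rot: [-0.0, 0.413, 0.911, -0.0]
ft_force: [0.1, 1.0, 0.2]
grip_width: 0.0458
grasp_force: 0.0
```

Call:
play_rows(angular=[[0,0,0.233],[0,0,0.233],[0,0,0.233],[0,0,0.233],[0,0,0.233],[0,0,0.233],[0,0,0.233],[0,0,0.233]], linear=[[-0.658,-0.301,0.084],[-0.658,-0.301,0.084],[-0.658,-0.301,0.084],[-0.658,-0.301,0.084],[-0.658,-0.301,0.084],[-0.658,-0.301,0.084],[-0.658,-0.301,0.084],[-0.658,-0.301,0.084]], grip=[0,0,0,0,0,0,0,0])

```text
time_s: 2.1
tcp_pos: [0.5902, -0.2064, 0.3033]
tcp_rot: [-0.0, 0.513, 0.859, -0.0]
ft_force: [0.7, -0.2, -0.8]
grip_width: 0.0462
grasp_force: 0.0
```

Call:
play_rows(angular=[[0,0,0.233],[0,0,0.233],[0,0,0.233],[0,0,0],[0,0,0]], linear=[[-0.658,-0.301,0.084],[-0.658,-0.301,0.084],[-0.658,-0.301,0.084],[0,0,0],[0,0,0]], grip=[0,0,0,0,0])

```text
time_s: 2.52
tcp_pos: [0.5939, -0.3147, 0.2903]
tcp_rot: [-0.001, 0.549, 0.836, -0.0]
ft_force: [-0.6, 0.3, 0.6]
grip_width: 0.0459
grasp_force: 0.0
```

Call:
play_rows(angular=[[0,0,0],[0,0,0],[0,0,0],[0,0,0],[0,0,0],[0,0,0],[0,0,0],[0,0,0]], linear=[[0,0,0.4],[0,0,0.4],[0,0,0.4],[0,0,0.33],[0,0,0],[0,0,0],[0,0,0],[0,0,0]], grip=[0,0,0,0,0,-0.95,-0.95,-0.95], squeeze=30)

```text
time_s: 3.18
tcp_pos: [0.5947, -0.3123, 0.2153]
tcp_rot: [0.0, 0.547, 0.837, 0.0]
ft_force: [0.3, 0.3, 0.2]
grip_width: 0.0281
grasp_force: 0.0
```

Call:
play_rows(angular=[[0,0,0],[0,0,0],[0,0,0],[0,0,0]], linear=[[0,0,0],[0,0,0],[0,0,0],[0,0,0]], grip=[-0.95,-0.95,-0.95,-0.95])

```text
time_s: 3.52
tcp_pos: [0.5946, -0.3129, 0.2152]
tcp_rot: [0.0, 0.548, 0.837, 0.0]
ft_force: [-0.4, 1.4, 2.8]
grip_width: 0.0116
grasp_force: 30.0
```

```bash
python3 - <<'E'
from h import *
p,R=pose(); print(p)
p,R=plan(p,R,p+[0,0,.09],R)
R1=down(-93.3); p,R=plan(p,R,np.array([.498,-.0405,.30]),R1)
p,R=plan(p,R,np.array([.498,-.0405,.202]),R1,4)
E
```

```text
[ 0.59461662 -0.31292695  0.21522312]
n 3 ang [0.0, 0.0, 0.0] lin [-0.0, 0.0, -0.6] -> [ 0.5946 -0.3129  0.3052] err mm [-0. -0. -0.] max 0.6
n 18 ang [0.0, -0.0, 0.945] lin [0.241, -0.299, 0.006] -> [ 0.4981 -0.0407  0.2998] err mm [ 0.1 -0.2 -0.2] max 0.945
n 4 ang [-0.0, -0.001, -0.002] lin [-0.001, -0.001, 0.489] -> [ 0.498  -0.0405  0.202 ] err mm [-0.  0. -0.] max 0.489
```

Call:
play_rows(angular=[[0,0,0],[0,0,0],[0,0,0],[0,0,0],[0,0,0]], linear=[[0,0,-0.2],[0,0,-0.5],[0,0,-0.6],[0,0,-0.5],[0,0,0]], grip=[-0.95,-0.95,-0.95,-0.95,-0.95])

```text
time_s: 3.93
tcp_pos: [0.5959, -0.3139, 0.3108]
tcp_rot: [0.004, 0.548, 0.837, 0.0]
ft_force: [1.4, -0.2, -2.0]
grip_width: 0.0115
grasp_force: 30.0
```

Call:
play_rows(angular=[[0,0,0.945],[0,0,0.945],[0,0,0.945],[0,0,0.945],[0,0,0.945],[0,0,0.945],[0,0,0.945],[0,0,0.945]], linear=[[0.241,-0.3,0.006],[0.241,-0.3,0.006],[0.241,-0.3,0.006],[0.241,-0.3,0.006],[0.241,-0.3,0.006],[0.241,-0.3,0.006],[0.241,-0.3,0.006],[0.241,-0.3,0.006]], grip=[-0.95,-0.95,-0.95,-0.95,-0.95,-0.95,-0.95,-0.95])

```text
time_s: 4.6
tcp_pos: [0.4757, -0.221, 0.3019]
tcp_rot: [-0.0, 0.86, 0.51, -0.0]
ft_force: [0.4, -0.0, -1.5]
grip_width: 0.0114
grasp_force: 30.0
```

Call:
play_rows(angular=[[0,0,0.945],[0,0,0.945],[0,0,0.945],[0,0,0.945],[0,0,0.945],[0,0,0.945],[0,0,0.945],[0,0,0.945]], linear=[[0.241,-0.3,0.006],[0.241,-0.3,0.006],[0.241,-0.3,0.006],[0.241,-0.3,0.006],[0.241,-0.3,0.006],[0.241,-0.3,0.006],[0.241,-0.3,0.006],[0.241,-0.3,0.006]], grip=[-0.95,-0.95,-0.95,-0.95,-0.95,-0.95,-0.95,-0.95])

```text
time_s: 5.27
tcp_pos: [0.4761, -0.0718, 0.2997]
tcp_rot: [-0.0, 0.997, 0.081, -0.001]
ft_force: [-0.3, -0.5, -2.3]
grip_width: 0.0116
grasp_force: 30.0
```

Call:
play_rows(angular=[[0,0,0.945],[0,0,0.945],[0,0,0],[0,0,0],[0,0,0]], linear=[[0.241,-0.3,0.006],[0.241,-0.3,0.006],[0,0,0],[0,0,0],[0,0,0]], grip=[-0.95,-0.95,-0.95,-0.95,-0.95])

```text
time_s: 5.68
tcp_pos: [0.4968, -0.0406, 0.299]
tcp_rot: [0.0, 1.0, -0.028, -0.001]
ft_force: [0.1, -0.2, -2.4]
grip_width: 0.011
grasp_force: 30.0
```

```bash
python3 - <<'E'
from h import *
p,R=pose(); print(p,st()['joints'])
R1=down(-93.3); p,R=plan(p,R,np.array([.498,-.0405,.202]),R1,4)
snap('top','top2.png'); d=load('top')
a=cv2.resize(d['pixels'][160:360,270:530],None,fx=3,fy=3,interpolation=cv2.INTER_CUBIC); cv2.imwrite('pics/c2.png',a)
E
```

```text
[ 0.49675606 -0.04057553  0.29898964] [-8.44308588e-02  2.94582105e-01  1.99449324e+00 -3.07653780e-04
  8.53778669e-01  1.54184240e+00]
n 4 ang [0.0, 0.003, 0.005] lin [0.007, -0.001, 0.485] -> [ 0.4981 -0.0405  0.202 ] err mm [ 0.1  0.  -0. ] max 0.485
```

View pics/c2.png

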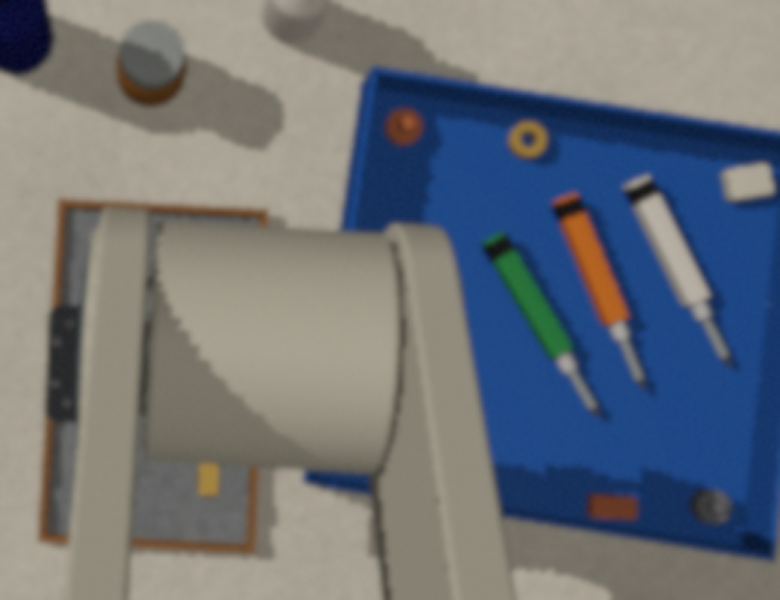

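The bar hangs straight and parallel to the tray. In the crop, the orange scriber's tail is at (566,197), its handle front at (620,322) and its tip at (645,385). Lowering the bar now.

Call:
play_rows(angular=[[0,0,0],[0,0,0],[0,0,0],[0,0,0],[0,0,0],[0,0,0]], linear=[[0,0,0.5],[0,0,0.5],[0,0,0.5],[0,0,0.35],[0,0,0.08],[0,0,0]], grip=[-0.95,-0.95,-0.95,-0.95,-0.95,-0.95])

```text
time_s: 6.23
tcp_pos: [0.4965, -0.0409, 0.2019]
tcp_rot: [-0.0, 1.0, -0.029, -0.001]
ft_force: [-0.7, -0.4, -2.6]
grip_width: 0.0117
grasp_force: 30.0
```

Call:
play_rows(angular=[[0,0,0],[0,0,0],[0,0,0]], linear=[[0,0,0.02],[0,0,0],[0,0,0]], grip=[-0.95,-0.95,-0.95])

```text
time_s: 6.48
tcp_pos: [0.4978, -0.0405, 0.203]
tcp_rot: [0.0, 1.0, -0.029, 0.001]
ft_force: [-0.8, -0.2, -2.4]
grip_width: 0.0115
grasp_force: 30.0
```

Call:
play_rows(angular=[[0,0,0],[0,0,0],[0,0,0]], linear=[[0,0,0.02],[0,0,0.02],[0,0,0]], grip=[-0.95,-0.95,-0.95])

```text
time_s: 6.73
tcp_pos: [0.4974, -0.0403, 0.2001]
tcp_rot: [0.0, 1.0, -0.029, 0.0]
ft_force: [0.4, 0.2, -1.7]
grip_width: 0.0114
grasp_force: 30.0
```

Call:
play_rows(angular=[[0,0,0],[0,0,0]], linear=[[0,0,0.02],[0,0,0]], grip=[-0.95,-0.95])

```text
time_s: 6.9
tcp_pos: [0.4975, -0.0403, 0.1992]
tcp_rot: [0.0, 1.0, -0.029, 0.0]
ft_force: [-1.0, 0.2, 2.8]
grip_width: 0.0115
grasp_force: 30.0
```

Contact felt, so I'll release and rise. I'll also plan the orange grasp.

Call:
play_rows(angular=[[0,0,0],[0,0,0],[0,0,0],[0,0,0],[0,0,0],[0,0,0],[0,0,0],[0,0,0]], linear=[[0,0,0],[0,0,0],[0,0,0],[0,0,-0.2],[0,0,-0.5],[0,0,-0.7],[0,0,-0.7],[0,0,0]], grip=[-0.4,-0.4,-0.4,-0.4,-0.4,-0.4,-0.4,-0.4])

```text
time_s: 7.57
tcp_pos: [0.4994, -0.0405, 0.3102]
tcp_rot: [0.0, 1.0, -0.029, 0.005]
ft_force: [1.2, 0.4, -0.7]
grip_width: 0.0277
grasp_force: 0.0
```

```bash
python3 - <<'E'
from h import *
d=load('top'); c=lambda x,y,z:p2w(d,270+(x+.5)/3-.5,160+(y+.5)/3-.5,z)
t,f,tip=c(566,197,.021),c(620,322,.021),c(645,385,.013)
# colour fit of the orange handle in the picture with the arm clear of it
im=d['pixels']; hsv=cv2.cvtColor(im,cv2.COLOR_BGR2HSV).astype(int)
m=(hsv[...,0]>3)&(hsv[...,0]<18)&(hsv[...,1]>150)&(hsv[...,2]>100)
M=np.zeros(m.shape,bool); M[220:275,450:485]=m[220:275,450:485]
v,u=np.nonzero(M); P=np.array([p2w(d,a,b,.021)[:2] for a,b in zip(u,v)]); 
r=cv2.minAreaRect((P*1000).astype(np.float32)); print('rect mm',r)
e=tip-t; th=np.degrees(np.arctan2(e[1],e[0])); print(t,f,tip,th,np.linalg.norm(e[:2]), np.linalg.norm((f-t)[:2]))
q=tip[:2]-.0975*e[:2]/np.linalg.norm(e[:2]); print('origin from tip',q,'from tail/front',(t+f)[:2]/2)
p,R=pose(); print(p,st()['joints'][5])
E
```

```text
rect mm ((573.7457275390625, -314.4597473144531), (90.02848052978516, 16.817474365234375), 19.540630340576172)
[ 0.61820354 -0.29973384  0.021     ] [ 0.52959498 -0.33201624  0.021     ] [ 0.48580763 -0.34946828  0.013     ] -159.41134170573687 0.1414291056163399 0.0943060476579102
origin from tip [ 0.57708022 -0.31518178] from tail/front [ 0.57389926 -0.31587504]
[ 0.49941214 -0.04053032  0.31018839] 1.5451734688346819
```

```bash
python3 - <<'E'
from h import *
p,R=pose(); R1=down(-70)
p,R=plan(p,R,np.array([.5748,-.3155,.30]),R1)
E
```

```text
n 8 ang [0.002, -0.009, -0.424] lin [0.106, 0.71, 0.026] -> [ 0.575  -0.3156  0.3002] err mm [ 0.2 -0.1  0.2] max 0.71
```

Call:
play_rows(angular=[[0,0,-0.424],[0,0,-0.424],[0,0,-0.424],[0,0,-0.424],[0,0,-0.424],[0,0,-0.424],[0,0,-0.424],[0,0,-0.424]], linear=[[0.106,0.71,0],[0.106,0.71,0],[0.106,0.71,0],[0.106,0.71,0],[0.106,0.71,0],[0.106,0.71,0],[0.106,0.71,0],[0.106,0.71,0]], grip=[-0.25,-0.25,-0.25,-0.25,-0.25,-0.25,-0.25,-0.25])

```text
time_s: 8.23
tcp_pos: [0.5728, -0.3173, 0.3042]
tcp_rot: [-0.0, 0.985, 0.174, -0.0]
ft_force: [0.7, -0.3, -1.2]
grip_width: 0.0342
grasp_force: 0.0
```

Call:
play_rows(angular=[[0,0,0],[0,0,0],[0,0,0],[0,0,0],[0,0,0]], linear=[[0,0,0.4],[0,0,0.6],[0,0,0],[0,0,0],[0,0,0]], grip=[-0.25,-0.25,-0.25,-0.25,-0.25])

```text
time_s: 8.65
tcp_pos: [0.5731, -0.3152, 0.2549]
tcp_rot: [0.0, 0.985, 0.174, 0.0]
ft_force: [1.0, -0.1, 0.4]
grip_width: 0.0342
grasp_force: 0.0
```

```bash
python3 - <<'E'
from h import *
p,R=pose(); d=snap('wrist','w1.png')
print(p,d['mount'],d['mtx'])
plan(p,R,np.array([.5748,-.3155,.198]),down(-70),3)
E
```

```text
[ 0.57308024 -0.31521726  0.25493487] [[-5.87627996e-04 -9.71701370e-01 -2.36211986e-01  6.57005131e-02]
 [ 9.99999824e-01 -5.90280752e-04 -5.94858749e-05 -1.12039495e-03]
 [-8.16288828e-05 -2.36211980e-01  9.71701546e-01  1.94948172e-02]
 [ 0.00000000e+00  0.00000000e+00  0.00000000e+00  1.00000000e+00]] [[371.64829954   0.         318.45757643]
 [  0.         371.64829954 246.94894534]
 [  0.           0.           1.        ]]
n 3 ang [0.001, -0.001, -0.0] lin [0.01, 0.006, 0.38] -> [ 0.5748 -0.3156  0.1979] err mm [ 0.  -0.1 -0.1] max 0.38
```

View pics/w1.png

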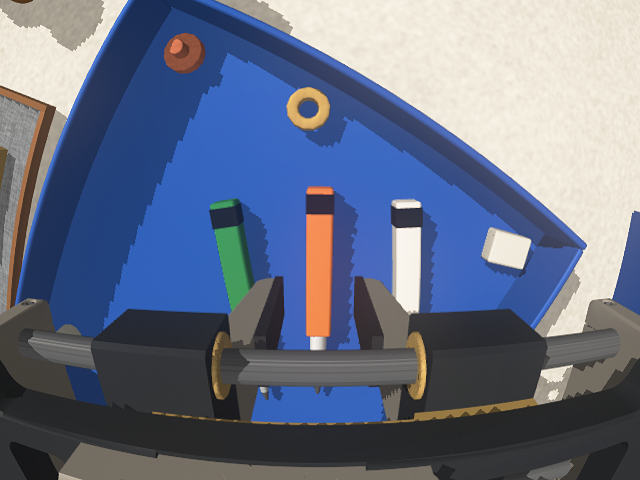

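In the wrist view, the orange handle at column 319 is centred between the fingertips at columns 283 and 355, and both neighbours are clear. Descending to grip.

Call:
play_rows(angular=[[0,0,0],[0,0,0],[0,0,0],[0,0,0],[0,0,0],[0,0,0],[0,0,0]], linear=[[0,0,0.4],[0,0,0.4],[0,0,0.3],[0,0,0.02],[0,0,0],[0,0,0],[0,0,0]], grip=[-0.25,-0.25,-0.25,-0.25,-0.25,-0.25,-0.25])

```text
time_s: 9.28
tcp_pos: [0.5736, -0.3156, 0.1997]
tcp_rot: [0.001, 0.985, 0.174, 0.001]
ft_force: [0.3, 0.3, -0.5]
grip_width: 0.0347
grasp_force: 0.0
```

Call:
play_rows(angular=[[0,0,0],[0,0,0],[0,0,0],[0,0,0],[0,0,0]], linear=[[0,0,0],[0,0,0],[0,0,0],[0,0,0],[0,0,0]], grip=[-0.9,-0.9,-0.9,-0.9,-0.9], squeeze=45)

```text
time_s: 9.7
tcp_pos: [0.5731, -0.3155, 0.1985]
tcp_rot: [0.0, 0.985, 0.173, 0.0]
ft_force: [-0.5, 0.2, 6.2]
grip_width: 0.0159
grasp_force: 45.0
```

```bash
cat >> h.py <<'E'
TIP=np.array([-.095,0,.185])
def slant(psi,deg=45): return down(psi)*Ro.from_rotvec([0,np.radians(deg),0])
def tcpt(t,R): return np.array(t)-R.apply(TIP)
E
python3 - <<'E'
from h import *
p,R=pose()
p,R=plan(p,R,p+[0,0,.2],R)
p,R=plan(p,R,np.array([.50,-.03,.40]),down(25))
R1=slant(120); tgt=tcpt([.482,.2476,.0765],R1); print(tgt, tcpt([.482,.2476,.0765],down(120)))
p,R=plan(p,R,np.array([.45,.22,.38]),down(120))
p,R=plan(p,R,tgt,R1)
E
```

```text
n 6 ang [0.0, 0.0, 0.0] lin [0.0, 0.0, -0.667] -> [ 0.5729 -0.3154  0.3986] err mm [-0.1  0.1  0.1] max 0.667
n 15 ang [0.0, 0.0, -0.921] lin [0.338, -0.284, -0.002] -> [ 0.5  -0.03  0.4 ] err mm [-0.  0. -0.] max 0.921
[0.53711352 0.27941981 0.2744899 ] [0.39972759 0.2001     0.2615    ]
n 15 ang [-0.0, 0.0, -0.922] lin [0.202, 0.324, 0.026] -> [0.4502 0.2198 0.3803] err mm [ 0.2 -0.2  0.3] max 0.922
n 7 ang [-0.001, 0.935, 0.001] lin [-0.393, 0.023, 0.191] -> [0.5372 0.2794 0.2746] err mm [ 0.1 -0.1  0.1] max 0.935
```

Call:
play_rows(angular=[[0,0,0],[0,0,0],[0,0,0],[0,0,0],[0,0,0],[0,0,0],[0,0,0]], linear=[[0,0,-0.2],[0,0,-0.6],[0,0,-0.7],[0,0,-0.7],[0,0,-0.7],[0,0,-0.7],[0,0,-0.4]], grip=[-0.9,-0.9,-0.9,-0.9,-0.9,-0.9,-0.9])

```text
time_s: 10.28
tcp_pos: [0.5732, -0.3155, 0.4027]
tcp_rot: [0.001, 0.985, 0.173, 0.002]
ft_force: [0.5, 0.1, -1.3]
grip_width: 0.0153
grasp_force: 45.0
```

Call:
play_rows(angular=[[0,0,-0.921],[0,0,-0.921],[0,0,-0.921],[0,0,-0.921],[0,0,-0.921],[0,0,-0.921],[0,0,-0.921],[0,0,-0.921]], linear=[[0.338,-0.284,0],[0.338,-0.284,0],[0.338,-0.284,0],[0.338,-0.284,0],[0.338,-0.284,0],[0.338,-0.284,0],[0.338,-0.284,0],[0.338,-0.284,0]], grip=[-0.9,-0.9,-0.9,-0.9,-0.9,-0.9,-0.9,-0.9])

```text
time_s: 10.95
tcp_pos: [0.5961, -0.1448, 0.3982]
tcp_rot: [0.0, 0.814, 0.58, 0.0]
ft_force: [0.6, -0.3, -0.2]
grip_width: 0.0153
grasp_force: 45.0
```

Call:
play_rows(angular=[[0,0,-0.921],[0,0,-0.921],[0,0,-0.921],[0,0,-0.921],[0,0,-0.921],[0,0,-0.921],[0,0,-0.921]], linear=[[0.338,-0.284,0],[0.338,-0.284,0],[0.338,-0.284,0],[0.338,-0.284,0],[0.338,-0.284,0],[0.338,-0.284,0],[0.338,-0.284,0]], grip=[-0.9,-0.9,-0.9,-0.9,-0.9,-0.9,-0.9])

```text
time_s: 11.53
tcp_pos: [0.499, -0.0291, 0.3982]
tcp_rot: [0.0, 0.535, 0.845, 0.0]
ft_force: [0.4, 0.1, -0.5]
grip_width: 0.0155
grasp_force: 45.0
```

Call:
play_rows(angular=[[0,0,-0.922],[0,0,-0.922],[0,0,-0.922],[0,0,-0.922],[0,0,-0.922],[0,0,-0.922],[0,0,-0.922],[0,0,-0.922]], linear=[[0.202,0.324,0.026],[0.202,0.324,0.026],[0.202,0.324,0.026],[0.202,0.324,0.026],[0.202,0.324,0.026],[0.202,0.324,0.026],[0.202,0.324,0.026],[0.202,0.324,0.026]], grip=[-0.9,-0.9,-0.9,-0.9,-0.9,-0.9,-0.9,-0.9])

```text
time_s: 12.2
tcp_pos: [0.5278, 0.1162, 0.3878]
tcp_rot: [0.0, 0.122, 0.993, 0.0]
ft_force: [0.6, -0.0, -1.6]
grip_width: 0.0154
grasp_force: 45.0
```

Call:
play_rows(angular=[[0,0,-0.922],[0,0,-0.922],[0,0,-0.922],[0,0,-0.922],[0,0,-0.922],[0,0,-0.922],[0,0,-0.922],[0,0,0]], linear=[[0.202,0.324,0.026],[0.202,0.324,0.026],[0.202,0.324,0.026],[0.202,0.324,0.026],[0.202,0.324,0.026],[0.202,0.324,0.026],[0.202,0.324,0.026],[0,0,0]], grip=[-0.9,-0.9,-0.9,-0.9,-0.9,-0.9,-0.9,-0.9])

```text
time_s: 12.87
tcp_pos: [0.4477, 0.2209, 0.3783]
tcp_rot: [-0.001, -0.263, 0.965, 0.0]
ft_force: [-0.3, 0.9, -0.9]
grip_width: 0.0153
grasp_force: 45.0
```

Call:
play_rows(angular=[[0,0.935,0],[0,0.935,0],[0,0.935,0],[0,0.935,0],[0,0.935,0],[0,0.935,0],[0,0.935,0],[0,0,0]], linear=[[-0.393,0.023,0.191],[-0.393,0.023,0.191],[-0.393,0.023,0.191],[-0.393,0.023,0.191],[-0.393,0.023,0.191],[-0.393,0.023,0.191],[-0.393,0.023,0.191],[0,0,0]], grip=[-0.9,-0.9,-0.9,-0.9,-0.9,-0.9,-0.9,-0.9])

```text
time_s: 13.53
tcp_pos: [0.5377, 0.2794, 0.2665]
tcp_rot: [-0.375, -0.238, 0.89, -0.101]
ft_force: [-0.7, -1.5, -1.5]
grip_width: 0.0156
grasp_force: 45.0
```

Call:
play_rows(angular=[[0,0,0],[0,0,0]], linear=[[0,0,0],[0,0,0]], grip=[-0.9,-0.9])

```text
time_s: 13.7
tcp_pos: [0.5372, 0.2791, 0.2734]
tcp_rot: [-0.368, -0.239, 0.893, -0.099]
ft_force: [0.2, 0.2, -0.4]
grip_width: 0.0152
grasp_force: 45.0
```

```bash
python3 - <<'E'
from h import *
p,R=pose(); d=snap('scene','s3.png'); snap('top','t3.png')
print(p,R.as_matrix().round(3),st()['joints'].round(2)); t=p+R.apply(TIP); print('tip',t)
x=d['R']@t+d['t']; x=d['mtx']@x/x[2]; print('tip px',x)
u,v=int(x[0]),int(x[1])
cv2.imwrite('pics/c3.png',cv2.resize(d['pixels'][v-55:v+55,u-60:u+80],None,fx=5,fy=5,interpolation=cv2.INTER_CUBIC)); print('origin',u-60,v-55)
E
```

```text
[0.53718082 0.27908189 0.27344565] [[-0.615 -0.5   -0.61 ]
 [-0.354  0.866 -0.353]
 [ 0.705 -0.001 -0.71 ]] [ 0.48  0.69  1.52 -0.03  1.72 -1.6 ]
tip [0.48274086 0.24749675 0.07523195]
tip px [433.69217843 212.05015427   1.        ]
origin 373 157
```

View pics/c3.png

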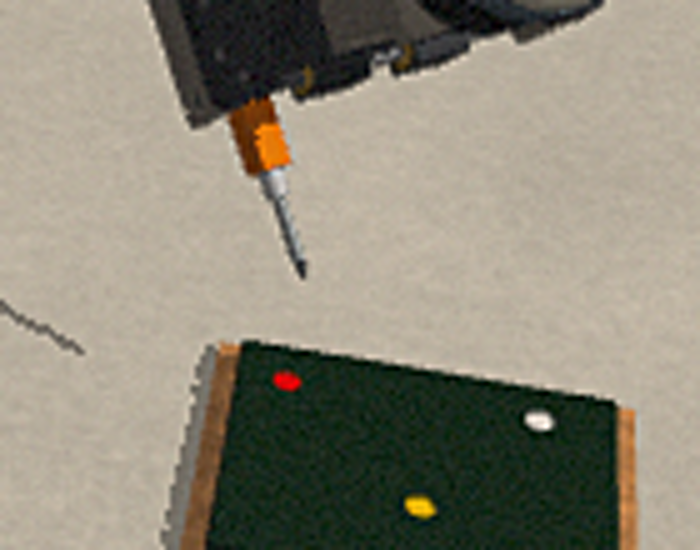

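In the crop the tip is at (303,278), which is scene pixel (433.2,212.1), against a predicted (433.7,212.05). The in-hand tip model is good. The red mark is at (288,381), and I'll lower toward it.

Call:
play_rows(angular=[[0,0,0],[0,0,0],[0,0,0],[0,0,0],[0,0,0],[0,0,0],[0,0,0],[0,0,0]], linear=[[-0.2,0,0.2],[-0.2,0,0.2],[-0.2,0,0.2],[-0.1,0,0.1],[0,0,0],[0,0,0],[0,0,0],[0,0,0]], grip=[-0.9,-0.9,-0.9,-0.9,-0.9,-0.9,-0.9,-0.9])

```text
time_s: 14.47
tcp_pos: [0.5372, 0.2796, 0.2234]
tcp_rot: [-0.369, -0.24, 0.892, -0.099]
ft_force: [0.9, 0.4, -1.1]
grip_width: 0.0155
grasp_force: 45.0
```

```bash
python3 - <<'E'
from h import *
p,R=pose(); d=snap('scene','s4.png')
t=p+R.apply(TIP); print('tip',t,st()['ft_force'])
pr=lambda t:(lambda x:(d['mtx']@x/x[2])[:2].round(1))(d['R']@np.array(t)+d['t'])
print('tip px',pr(t),'red',pr([.482,.2476,.0165]),'yel',pr([.5667,.2957,.0165]),'wh',pr([.5014,.358,.0165]))
im=d['pixels'];hsv=cv2.cvtColor(im,cv2.COLOR_BGR2HSV).astype(int);H,S,V=hsv[...,0],hsv[...,1],hsv[...,2]
for n,m in dict(red=((H<8)|(H>172))&(S>150)&(V>100),yel=(H>20)&(H<35)&(S>150)&(V>120),wh=(S<60)&(V>130)).items():
    M=m[225:265,424:493]; v,u=np.nonzero(M); print(n,u.mean()+424,v.mean()+225,len(u))
cv2.imwrite('pics/c4.png',cv2.resize(im[195:265,400:500],None,fx=7,fy=7,interpolation=cv2.INTER_CUBIC))
E
```

```text
tip [0.48216959 0.24773957 0.02540007] [0.36755778 0.85392973 0.07526173]
tip px [430.3 229.9] red [429.6 233. ] yel [456.1 258.1] wh [480. 241.]
red 430.0625 232.6875 16
yel 456.4117647058824 257.88235294117646 17
wh 469.3169014084507 228.82394366197184 426
```

View pics/c4.png

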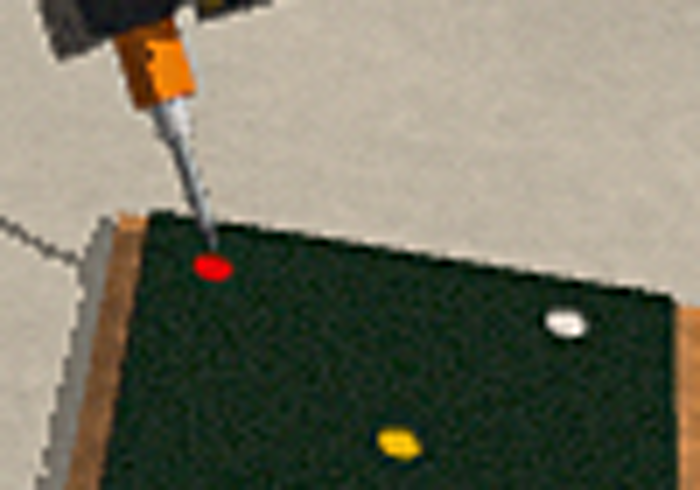

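The tip at crop (212,247) is directly above the red mark at (213,267). I'll close the remaining ~9 mm in small steps.

Call:
play_rows(angular=[[0,0,0],[0,0,0],[0,0,0],[0,0,0]], linear=[[-0.05,0,0.05],[-0.04,0,0.04],[0,0,0],[0,0,0]], grip=[-0.9,-0.9,-0.9,-0.9])

```text
time_s: 14.85
tcp_pos: [0.5369, 0.2794, 0.2165]
tcp_rot: [-0.37, -0.239, 0.892, -0.099]
ft_force: [-0.9, 0.1, -1.3]
grip_width: 0.0156
grasp_force: 45.0
```

Call:
play_rows(angular=[[0,0,0],[0,0,0],[0,0,0]], linear=[[-0.01,0,0.01],[0,0,0],[0,0,0]], grip=[-0.9,-0.9,-0.9])

```text
time_s: 15.1
tcp_pos: [0.537, 0.2795, 0.216]
tcp_rot: [-0.37, -0.24, 0.892, -0.099]
ft_force: [0.2, -0.6, -0.9]
grip_width: 0.0156
grasp_force: 45.0
```

Call:
play_rows(angular=[[0,0,0],[0,0,0],[0,0,0]], linear=[[-0.01,0,0.01],[0,0,0],[0,0,0]], grip=[-0.9,-0.9,-0.9])

```text
time_s: 15.35
tcp_pos: [0.537, 0.2795, 0.2153]
tcp_rot: [-0.37, -0.24, 0.892, -0.099]
ft_force: [0.3, -0.1, -0.9]
grip_width: 0.0155
grasp_force: 45.0
```

Call:
play_rows(angular=[[0,0,0],[0,0,0],[0,0,0]], linear=[[-0.01,0,0.01],[0,0,0],[0,0,0]], grip=[-0.9,-0.9,-0.9])

```text
time_s: 15.6
tcp_pos: [0.5369, 0.2794, 0.2147]
tcp_rot: [-0.37, -0.24, 0.892, -0.099]
ft_force: [-0.9, -1.0, 1.1]
grip_width: 0.0156
grasp_force: 45.0
```

Call:
play_rows(angular=[[0,0,0],[0,0,0],[0,0,0]], linear=[[-0.01,0,0.01],[0,0,0],[0,0,0]], grip=[-0.9,-0.9,-0.9])

```text
time_s: 15.85
tcp_pos: [0.5368, 0.2794, 0.214]
tcp_rot: [-0.37, -0.239, 0.892, -0.099]
ft_force: [-1.1, -1.4, 4.3]
grip_width: 0.0156
grasp_force: 45.0
```

Contact with red confirmed at about 5 N. I'll lift and move to yellow.

Call:
play_rows(angular=[[0,0,0],[0,0,0],[0,0,0],[0,0,0],[0,0,0],[0,0,0],[0,0,0],[0,0,0]], linear=[[0.2,0,-0.2],[0.2,0,-0.2],[0,0,0],[-0.46,-0.005,-0.457],[-0.46,-0.005,-0.457],[-0.46,-0.005,-0.457],[0,0,0],[0,0,0]], grip=[-0.9,-0.9,-0.9,-0.9,-0.9,-0.9,-0.9,-0.9])

```text
time_s: 16.52
tcp_pos: [0.6225, 0.3281, 0.2418]
tcp_rot: [-0.369, -0.24, 0.893, -0.099]
ft_force: [0.7, -0.5, -0.9]
grip_width: 0.0158
grasp_force: 45.0
```

Call:
play_rows(angular=[[0,0,0],[0,0,0],[0,0,0],[0,0,0],[0,0,0]], linear=[[-0.2,0,0.2],[-0.12,0,0.12],[0,0,0],[0,0,0],[0,0,0]], grip=[-0.9,-0.9,-0.9,-0.9,-0.9])

```text
time_s: 16.93
tcp_pos: [0.6212, 0.3273, 0.2192]
tcp_rot: [-0.37, -0.239, 0.892, -0.099]
ft_force: [-0.7, -0.6, -1.2]
grip_width: 0.0155
grasp_force: 45.0
```

```bash
python3 - <<'E'
from h import *
p,R=pose(); print('tip',p+R.apply(TIP),p)
plan(p,R,np.array([.5215+.1,.3275,.2177]),slant(120),1)
E
```

```text
tip [0.56595861 0.29538443 0.02122357] [0.62118119 0.32732157 0.21916418]
n 1 ang [-0.005, -0.006, 0.005] lin [-0.026, -0.0, 0.016] -> [0.6215 0.3275 0.2177] err mm [-0. -0. -0.] max 0.026
```

Call:
play_rows(angular=[[0,0,0],[0,0,0],[0,0,0],[0,0,0]], linear=[[-0.05,0,0.05],[0,0,0],[-0.01,0,0.01],[0,0,0]], grip=[-0.9,-0.9,-0.9,-0.9])

```text
time_s: 17.27
tcp_pos: [0.6215, 0.3275, 0.2151]
tcp_rot: [-0.37, -0.24, 0.892, -0.099]
ft_force: [0.2, -0.8, 0.2]
grip_width: 0.0155
grasp_force: 45.0
```

Call:
play_rows(angular=[[0,0,0],[0,0,0],[0,0,0]], linear=[[-0.01,0,0.01],[0,0,0],[0,0,0]], grip=[-0.9,-0.9,-0.9])

```text
time_s: 17.52
tcp_pos: [0.6215, 0.3275, 0.2146]
tcp_rot: [-0.37, -0.24, 0.892, -0.099]
ft_force: [-0.4, -0.6, 2.1]
grip_width: 0.0155
grasp_force: 45.0
```

Call:
play_rows(angular=[[0,0,0],[0,0,0],[0,0,0]], linear=[[-0.007,0,0.007],[0,0,0],[0,0,0]], grip=[-0.9,-0.9,-0.9])

```text
time_s: 17.77
tcp_pos: [0.6214, 0.3274, 0.214]
tcp_rot: [-0.37, -0.239, 0.892, -0.099]
ft_force: [-2.7, -1.7, 4.0]
grip_width: 0.0153
grasp_force: 45.0
```

```bash
python3 - <<'E'
from h import *
p,R=pose(); print('tip',p+R.apply(TIP))
R=R; u=p+[0,0,.0283]
p1=p+np.array([.5014,.358,.0])-np.r_[(p+R.apply(TIP))[:2],0]
plan(u,R,p1+[0,0,.0283],R,3)
E
```

```text
tip [0.56619798 0.29550724 0.01609012]
n 3 ang [0.0, 0.0, 0.0] lin [0.117, 0.577, 0.117] -> [0.5566 0.3899 0.2424] err mm [-0. -0.  0.] max 0.577
```

Yellow touched at about 5 N. Now white.

Call:
play_rows(angular=[[0,0,0],[0,0,0],[0,0,0],[0,0,0],[0,0,0],[0,0,0],[0,0,0],[0,0,0]], linear=[[0.2,0,-0.2],[0.2,0,-0.2],[0,0,0],[0.117,0.577,0.117],[0.117,0.577,0.117],[0.117,0.577,0.117],[0,0,0],[0,0,0]], grip=[-0.9,-0.9,-0.9,-0.9,-0.9,-0.9,-0.9,-0.9])

```text
time_s: 18.43
tcp_pos: [0.5559, 0.3913, 0.2427]
tcp_rot: [-0.369, -0.241, 0.892, -0.099]
ft_force: [0.9, -1.0, -0.5]
grip_width: 0.0158
grasp_force: 45.0
```

Call:
play_rows(angular=[[0,0,0],[0,0,0],[0,0,0],[0,0,0],[0,0,0]], linear=[[-0.2,0,0.2],[-0.13,0,0.13],[0,0,0],[0,0,0],[0,0,0]], grip=[-0.9,-0.9,-0.9,-0.9,-0.9])

```text
time_s: 18.85
tcp_pos: [0.5571, 0.3894, 0.2182]
tcp_rot: [-0.37, -0.239, 0.892, -0.099]
ft_force: [0.2, -0.6, -1.2]
grip_width: 0.0158
grasp_force: 45.0
```

```bash
python3 - <<'E'
from h import *
p,R=pose(); print('tip',p+R.apply(TIP),p)
E
```

```text
tip [0.50187865 0.35748704 0.02030048] [0.55712522 0.38940543 0.21823742]
```

Call:
play_rows(angular=[[0,0,0],[0,0,0],[0,0,0],[0,0,0]], linear=[[-0.04,0,0.04],[0,0,0],[-0.01,0,0.01],[0,0,0]], grip=[-0.9,-0.9,-0.9,-0.9])

```text
time_s: 19.18
tcp_pos: [0.5567, 0.39, 0.2153]
tcp_rot: [-0.37, -0.24, 0.892, -0.099]
ft_force: [-0.2, -0.4, -1.1]
grip_width: 0.0155
grasp_force: 45.0
```

Call:
play_rows(angular=[[0,0,0],[0,0,0],[0,0,0]], linear=[[-0.007,0,0.007],[0,0,0],[0,0,0]], grip=[-0.9,-0.9,-0.9])

```text
time_s: 19.43
tcp_pos: [0.5567, 0.39, 0.2149]
tcp_rot: [-0.37, -0.24, 0.892, -0.099]
ft_force: [-0.6, -0.6, 0.9]
grip_width: 0.0156
grasp_force: 45.0
```

Call:
play_rows(angular=[[0,0,0],[0,0,0],[0,0,0]], linear=[[-0.01,0,0.01],[0,0,0],[0,0,0]], grip=[-0.9,-0.9,-0.9])

```text
time_s: 19.68
tcp_pos: [0.5566, 0.3899, 0.2142]
tcp_rot: [-0.37, -0.24, 0.892, -0.099]
ft_force: [0.1, -1.0, 3.2]
grip_width: 0.015
grasp_force: 45.0
```

```bash
python3 - <<'E'
from h import *
p,R=pose(); print(p,st()['ft_force'])
u=p+[0,0,.0566]
# lay: tip towards +x along the tray; handle origin so scriber middle is over offset +0.03
ax=np.array([np.cos(np.radians(-3.3)),np.sin(np.radians(-3.3)),0]); n=np.array([-ax[1],ax[0],0])
c=np.array([.5,-.0105,0])+.032*n-.025*ax; print(c)
R1=down(86.7)
q=plan(u,R,np.array([.47,.30,.36]),down(120))
q=plan(*q,np.r_[c[:2],.30],R1)
E
```

```text
[0.55661119 0.38994789 0.21420052] [ 0.10416309 -1.00537274  3.20299607]
[0.4768835  0.02288604 0.        ]
n 7 ang [-0.0, -0.936, 0.001] lin [0.43, -0.099, -0.083] -> [0.4702 0.3    0.36  ] err mm [ 0.2 -0.   0. ] max 0.936
n 8 ang [-0.0, 0.0, 0.606] lin [0.17, -0.682, 0.15] -> [0.4771 0.0228 0.3   ] err mm [ 0.2 -0.1  0. ] max 0.682
```

White touched at about 4 N. I'll lift, level the scriber and go over the tray.

Call:
play_rows(angular=[[0,0,0],[0,0,0],[0,0,0],[0,0,0],[0,0,0]], linear=[[0.2,0,-0.2],[0.2,0,-0.2],[0.2,0,-0.2],[0.2,0,-0.2],[0,0,0]], grip=[-0.9,-0.9,-0.9,-0.9,-0.9])

```text
time_s: 20.1
tcp_pos: [0.5575, 0.3906, 0.275]
tcp_rot: [-0.367, -0.24, 0.893, -0.098]
ft_force: [0.9, 0.5, -0.1]
grip_width: 0.0151
grasp_force: 45.0
```

Call:
play_rows(angular=[[0,-0.936,0],[0,-0.936,0],[0,-0.936,0],[0,-0.936,0],[0,-0.936,0],[0,-0.936,0],[0,-0.936,0],[0,0,0]], linear=[[0.43,-0.099,-0.083],[0.43,-0.099,-0.083],[0.43,-0.099,-0.083],[0.43,-0.099,-0.083],[0.43,-0.099,-0.083],[0.43,-0.099,-0.083],[0.43,-0.099,-0.083],[0,0,0]], grip=[-0.9,-0.9,-0.9,-0.9,-0.9,-0.9,-0.9,-0.9])

```text
time_s: 20.77
tcp_pos: [0.467, 0.2974, 0.3612]
tcp_rot: [0.003, -0.259, 0.966, 0.001]
ft_force: [0.4, 0.8, -1.0]
grip_width: 0.0157
grasp_force: 45.0
```

Call:
play_rows(angular=[[0,0,0.606],[0,0,0.606],[0,0,0.606],[0,0,0.606],[0,0,0.606],[0,0,0.606],[0,0,0.606],[0,0,0.606]], linear=[[0.17,-0.682,0.15],[0.17,-0.682,0.15],[0.17,-0.682,0.15],[0.17,-0.682,0.15],[0.17,-0.682,0.15],[0.17,-0.682,0.15],[0.17,-0.682,0.15],[0.17,-0.682,0.15]], grip=[-0.9,-0.9,-0.9,-0.9,-0.9,-0.9,-0.9,-0.9])

```text
time_s: 21.43
tcp_pos: [0.4783, 0.0214, 0.2993]
tcp_rot: [-0.001, 0.03, 1.0, 0.0]
ft_force: [0.3, -0.6, -1.0]
grip_width: 0.0157
grasp_force: 45.0
```

Call:
play_rows(angular=[[0,0,0],[0,0,0],[0,0,0],[0,0,0],[0,0,0],[0,0,0]], linear=[[0,0,0],[0,0,0],[0,0,0],[0,0,0],[0,0,0],[0,0,0]], grip=[-0.9,-0.9,-0.9,-0.9,-0.9,-0.9])

```text
time_s: 21.93
tcp_pos: [0.4778, 0.0238, 0.2998]
tcp_rot: [0.0, 0.028, 1.0, 0.0]
ft_force: [0.5, 0.0, -1.2]
grip_width: 0.0154
grasp_force: 45.0
```

```bash
python3 - <<'E'
from h import *
p,R=pose(); print(p,st()['ft_force'])
plan(p,R,np.array([.4769,.0229,.206]),down(86.7),4)
d=snap('scene','s5.png'); 
cv2.imwrite('pics/c5.png',cv2.resize(d['pixels'][130:330,230:430],None,fx=3,fy=3,interpolation=cv2.INTER_CUBIC))
E
```

```text
[0.47777365 0.02377835 0.29976803] [ 0.47573484  0.01472112 -1.19538629]
n 4 ang [0.001, 0.002, 0.005] lin [0.004, -0.005, 0.469] -> [0.477  0.0229 0.206 ] err mm [ 0.1 -0.  -0. ] max 0.469
```

View pics/c5.png

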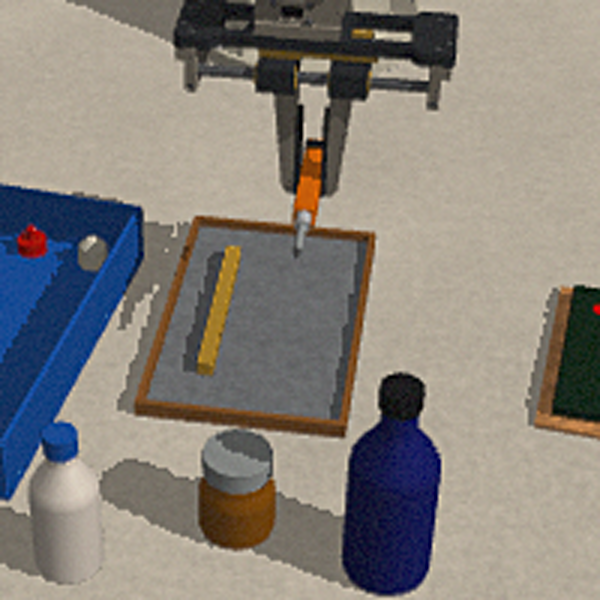

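The brass bar lies flat in the tray, and the orange scriber is held level above the free side. Lowering it.

Call:
play_rows(angular=[[0,0,0],[0,0,0],[0,0,0],[0,0,0],[0,0,0],[0,0,0],[0,0,0]], linear=[[0,0,0.5],[0,0,0.5],[0,0,0.5],[0,0,0.35],[0,0,0.1],[0,0,0],[0,0,0]], grip=[-0.9,-0.9,-0.9,-0.9,-0.9,-0.9,-0.9])

```text
time_s: 22.57
tcp_pos: [0.4778, 0.0231, 0.2025]
tcp_rot: [0.0, 0.028, 1.0, 0.0]
ft_force: [-0.3, -0.4, -0.3]
grip_width: 0.0157
grasp_force: 45.0
```

Call:
play_rows(angular=[[0,0,0],[0,0,0],[0,0,0]], linear=[[0,0,0.02],[0,0,0],[0,0,0]], grip=[-0.9,-0.9,-0.9])

```text
time_s: 22.82
tcp_pos: [0.4778, 0.0229, 0.202]
tcp_rot: [0.001, 0.029, 1.0, 0.0]
ft_force: [0.4, -0.1, -1.3]
grip_width: 0.0155
grasp_force: 45.0
```

Call:
play_rows(angular=[[0,0,0],[0,0,0],[0,0,0],[0,0,0]], linear=[[0,0,0.02],[0,0,0.02],[0,0,0],[0,0,0]], grip=[-0.9,-0.9,-0.9,-0.9])

```text
time_s: 23.15
tcp_pos: [0.4774, 0.0228, 0.1991]
tcp_rot: [0.0, 0.029, 1.0, 0.0]
ft_force: [0.1, -0.1, -0.9]
grip_width: 0.0156
grasp_force: 45.0
```

Call:
play_rows(angular=[[0,0,0],[0,0,0],[0,0,0]], linear=[[0,0,0.015],[0,0,0],[0,0,0]], grip=[-0.9,-0.9,-0.9])

```text
time_s: 23.4
tcp_pos: [0.4775, 0.0229, 0.1984]
tcp_rot: [0.0, 0.029, 1.0, 0.0]
ft_force: [-0.5, 0.7, 3.0]
grip_width: 0.0151
grasp_force: 45.0
```

Contact felt. I'll release, with a small opening to stay clear of the tray wall, and retreat.

Call:
play_rows(angular=[[0,0,0],[0,0,0],[0,0,0],[0,0,0],[0,0,0],[0,0,0],[0,0,0],[0,0,0]], linear=[[0,0,0],[0,0,0],[0,0,0],[0,0,0],[0,0,-0.1],[0,0,-0.4],[0,0,-0.7],[0,0,-0.7]], grip=[-0.4,-0.4,-0.4,-0.4,-0.4,-0.4,-0.4,-0.4])

```text
time_s: 24.07
tcp_pos: [0.4767, 0.0228, 0.2939]
tcp_rot: [-0.001, 0.029, 1.0, 0.0]
ft_force: [1.2, 1.0, 0.9]
grip_width: 0.0277
grasp_force: 0.0
```

Call:
play_rows(angular=[[0,0,0],[0,0,0],[0,0,0],[0,0,0],[0,0,0],[0,0,0],[0,0,0],[0,0,0]], linear=[[0,0,-0.7],[0,0,-0.5],[0,0.7,0],[0,0.7,0],[0,0.7,0],[0,0.7,0],[0,0,0],[0,0,0]], grip=[-0.4,-0.4,-0.4,-0.4,-0.4,-0.4,-0.4,-0.4])

```text
time_s: 24.73
tcp_pos: [0.4851, 0.164, 0.3536]
tcp_rot: [0.0, 0.027, 1.0, 0.0]
ft_force: [-0.6, 0.1, -0.7]
grip_width: 0.0279
grasp_force: 0.0
```

```bash
python3 - <<'E'
from h import *
p,R=pose(); print(p)
d=snap('scene'); cv2.imwrite('pics/s6.png',d['pixels'][100:340,80:520].repeat(1,0)); cv2.imwrite('pics/c6.png',cv2.resize(d['pixels'][160:340,80:400],None,fx=2.5,fy=2.5,interpolation=cv2.INTER_CUBIC))
E
```

```text
[0.48513772 0.16395351 0.3536133 ]
```

View pics/c6.png

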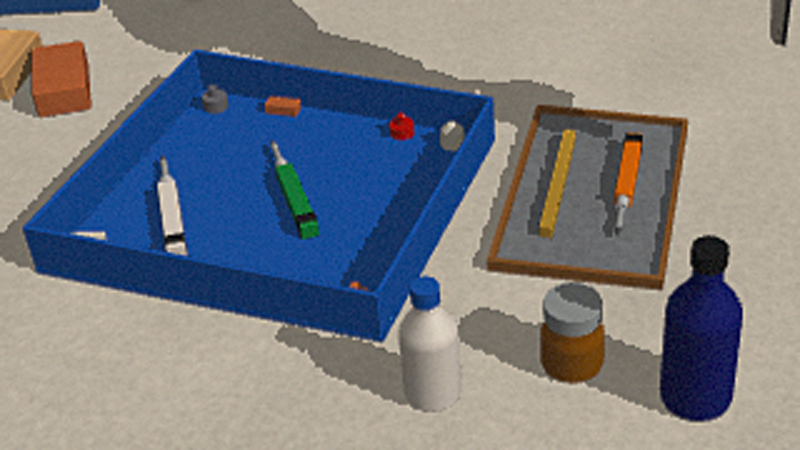

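The bar, around (558,183), and the orange scriber, around (627,180), lie flat in the tray. White and green are still in the crate, and the bottles and jar stand where they were.

```bash
python3 -c "
from plant import ctrl
print(ctrl.job_done())"
```

```text
the job is handed in; nothing more can be done
None
```

The job is handed in: the bar and the orange scriber lie flat in the tray, red, yellow and white were touched in order at about 4–5 N each, and the other objects were left in place, in about 25 s of the 72 s allowed.

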